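Hold the spring clip open on the job card

TASK

Pick up the orange-tipped spring clip by its handles, squeeze it wide open, and carry it to the white job card standing on the bench. Hold it gaping level around the card's upright edge at the red band, with the edge well inside the jaws, the jaws pointing along the card and nothing touching the card, so that a ticket could be slipped in. Finish while still holding it open there, and leave the other things on the bench where they are, without knocking the card.

Things in the scene. Friction and masses are not known exactly. Their poses are not given: they have to be found in the camera images.
- clip: Steel spring clip like a big clothes-peg with orange handles and jaw tips, 120 mm long, 24 mm high all over, about 100 g, lying flat. Origin on its pivot, half-way up (12 mm above its underside); +x points along the clip to the jaws, z along the pivot (up as it lies); the frame stays midway between the two levers. Pressing the handles together spreads the jaws.
- clip_grip (a point): Where to grip the clip across its y: centre line between the handles, 38 mm behind (-x of) the pivot, half-way up. At rest the handles spread apart backwards: 43 mm over their outer faces here, 57 mm at their ends 65 mm behind the pivot. Fully squeezed (a stop inside) the outer faces are parallel, 22 mm apart. Axes as clip.
- clip_mouth (a point): Centre line of the jaws, 38 mm ahead (+x) of the pivot, half-way up; the card's edge belongs about here. Jaw tips 55 mm ahead of the pivot, jaws 5 to 7 mm thick, 2 mm apart at rest; fully squeezed the gap is 20 mm here, about 30 mm at the tips (then 53 mm ahead) and narrows towards the pivot. Axes as clip.
- clip_left (a joint): Angle of the +y lever of the clip, rad: 0 shut, 0.26 fully squeezed. Both levers move together. The spring takes about 5 N on the handles to start and 9 N fully squeezed.
- clip_right (a joint): The same for the -y lever: 0 shut, 0.26 fully squeezed.
- card: White rigid job card, 120 mm wide, 4 mm thick, upright in a wooden stand (100 x 60 mm, 30 mm high) fixed to the bench; card from 20 to 170 mm above the bench. Origin under the card's middle at bench height; x along the card, y across its thickness, z up. The upright edge at x = -60 mm carries the red band.
- card_mark (a point): Middle of the red band, on the card's upright edge, 125 mm above the bench (band 30 mm high, reaching 18 mm onto both faces). Axes as card: +x points from this edge into the card.
- axle_bolt: Bent steel wheel axle bolt lying on the boards, 110 mm long, 22 mm high; origin under its bend. Bystander.
- spark_plug: Spark plug lying on its side, 66 mm long, 21 mm high; origin under its middle. Bystander.

How it is judged:
By the outcome, as a careful person would: the job done as asked, in the order asked, and still so for the second after the job is handed in, while the arm keeps its last pose, push and grip.
It also fails if it takes over 45 s, if anything falls off the work surface, if the arm or the gripper's body presses on something with over 40 N, if the wrist force passes 120 N, or if a joint passes its speed limit or range.

ROBOT

A 7-joint arm with a two-finger parallel gripper is mounted at the origin on the work surface. World frame = base frame: x ahead of the robot, y to its left, z up, the work surface at z = 0. Lengths are in m, angles in rad, forces in N, time in s.
With the tool pointing down it reaches from about 0.425 to 1.025 m from the base axis. Payload 9.4 kg.
Tool frame: the origin (TCP) lies midway between the tips of the shut fingers; the grasp point (between the pads) lies 19 mm behind it (bot.grasp_offset is the distance from the TCP to the grasp point, in m); z points along the fingers, y is the line along which they close (so a half turn about z gives the same grasp; the last joint's range is limited). The gripper opens to 85 mm and grips with 20 to 120 N. Pads are 22 mm wide; open, the fingers measure 114 mm over their backs; the gripper's body (76 mm by 85 mm) begins 54 mm behind the grasp point. The pads swing forward as they close: fully open they stand 13 mm farther back than shut.
Start: joints at [1.194, 0.599, -0.003, 1.599, 0.002, 0.943, -0.08], TCP at [0.214, -0.693, 0.231] pointing down, gripper open.
Joint ranges: [-2.57, 2.57], [-0.35, 1.97], [-1.29, 1.29], [0.11, 2.56], [-1.05, 4.19], [0.11, 1.86], [-2.63, 2.63]. Speed limits (rad/s): [2.22, 2.22, 3.01, 3.01, 3.14, 3.14, 3.14].

INTERFACE

Orientations are given as a 3x3 rotation matrix whose columns are the frame's x, y, z axes.
In Python, from bench import bot gives the robot as it stands.
- The arm moves only by the tool jog_arm, never from a script. Its argument "steps" is text: rows parted by semicolons, each of 5 numbers parted by spaces: the gripper command: -1 is shut, 1 is fully open, values between are in proportion, then the shift along the tool's x, y, z scaled (see below), then the turn about the tool's z scaled (see below). A call has 1 to 20 rows; each row shifts and turns the commanded pose from where the row before left it, along the tool's axes as they then stand; what a row does not reach is not made up. The controller multiplies each number of a shift by 100 mm and each number of a turn by 6 degrees. A row lasts 1/12 s, in which the tool goes at most 41.7 mm and 7.16 degrees, less where a joint would pass 70% of its speed; a pose out of reach is approached as far as the arm can. A call with a number of a shift or a turn outside -1 to 1 is refused whole. A call with a gripper value outside its range is refused whole. The fingers move at their own pace and stop on an object; "grip_force" is the grip in N (left out, the last holds). Time passes only in rows, so rows that do not move let the fingers close. It gives the time, the measured TCP pose, the force, the opening and the grip force at its end, in the units of the state.
- bot.get_state(): the state, without advancing time (a new reading comes with each control period).
- bot.snapshot(name): name is "side" or "top"; returns a dict with "image" (384x512x3 uint8, red, green, blue), "fx", "fy", "cx", "cy" (pixels), "T" (4x4, takes a point from camera to world coordinates). Camera axes: x right, y down, z forward; pixel columns grow to the right and rows downward; lengths in m; the calibration is good to about 2 mm. A picture is of the moment at which its call begins. There is no depth.
- bot.hand_in(): hands the job in; it is judged then, once.
The state is a dict: "time_s": time; "joints": joint angles; "joint_velocities": joint speeds; "tau": joint torques, N m; "eef_pos": TCP position; "tcp_rot": TCP orientation; "ft_force": force on the tool from outside, world axes, zero at the start; "moment": the same for the moment, N m; "opening": finger opening in m; "grasp_force": force on a finger pad.
Only numpy, scipy, OpenCV 4.12 (cv2) and the standard library are available. Lean on these libraries where they do the work, as an engineer would, in place of code of your own. Each camera call takes 0.05 s, during which the arm holds its last target. There are 200 camera calls.

## Working session

There is one attempt and no reset: what is moved stays moved. The work goes in short steps, Python scripts to look and compute and a tool call to move; the robot and the scene stay as the last step left them, time stands still between calls to the robot, and variables do not carry over. Pictures are saved under pics/ and viewed, at most 10 in all, crops included, and the job is handed in when it is done.

Besides the shell and the picture viewer there is one more tool, called after "Call:" as a command line: name --argument value ..., lists and objects as JSON in quotes. jog_arm: Moves the arm, as the interface text tells. Shifts and turns lie within -1 to 1; 1 stands for 100 mm of shift or 6 degrees of turn. Its arguments: {"type":"object","properties":{"steps":{"type":"string"},"grip_force":{"type":"number"}},"required":["steps"]}

```bash
mkdir -p pics; cat > h.py <<'E'
import numpy as np, cv2
from bench import bot
def snap(n,f):
    s=bot.snapshot(n); cv2.imwrite('pics/'+f,s['image'][:,:,::-1]); return s
def ray(s,u,v,z):
    T=np.array(s['T']); d=T[:3,:3]@np.array([(u-s['cx'])/s['fx'],(v-s['cy'])/s['fy'],1]); o=T[:3,3]
    return o+d*(z-o[2])/d[2]
def proj(s,p):
    T=np.array(s['T']); q=T[:3,:3].T@(np.array(p)-T[:3,3]); return s['fx']*q[0]/q[2]+s['cx'],s['fy']*q[1]/q[2]+s['cy']
E
python3 - <<'E'
from h import *
a=snap('top','t0.png');b=snap('side','s0.png')
cv2.imwrite('pics/both.png',cv2.resize(np.hstack([a['image'],b['image']])[:,:,::-1],(800,300),interpolation=cv2.INTER_AREA))
np.set_printoptions(precision=3,suppress=True)
for s in(a,b):print(s['T'],s['fx'],s['cx'],s['cy'])
st=bot.get_state();print(st['eef_pos'],st['tcp_rot'],st['time_s'],st['opening'])
E
```

```text
[[ 0.002 -0.991  0.13   0.452]
 [-1.    -0.003 -0.006 -0.01 ]
 [ 0.006 -0.13  -0.991  0.747]
 [ 0.     0.     0.     1.   ]] 404.8493945849922 254.61011464261875 185.5864496881656
[[ 0.716 -0.393  0.577  0.02 ]
 [-0.698 -0.39   0.601 -0.562]
 [-0.011 -0.833 -0.554  0.611]
 [ 0.     0.     0.     1.   ]] 481.19750615226167 259.48687772133945 182.80964484574744
[ 0.214 -0.692  0.23 ] [[ 0.955  0.295 -0.001]
 [ 0.295 -0.955  0.001]
 [-0.    -0.001 -1.   ]] 0.1 0.0855668754198292
```

View pics/t0.png

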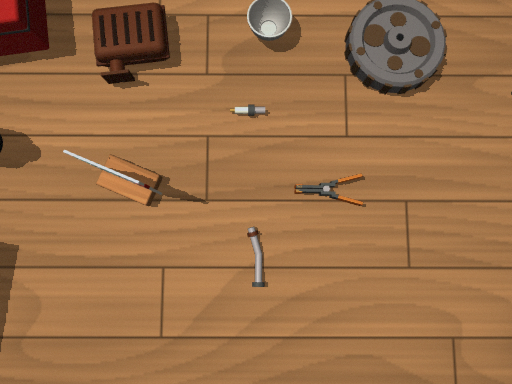

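View pics/s0.png

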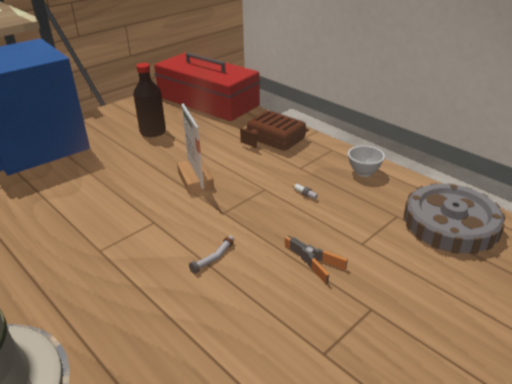

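The top view shows the clip's pivot at about (326,189), with the jaws pointing left towards (297,188) and the handle ends at (364,176) and (364,205). The card runs from (65,151) to about (140,185) along its top. Its red edge is the right-hand one, at about (148,186), facing the clip.

```bash
cat > m.py <<'E'
from h import *
a=snap('top','t1.png');b=snap('side','s1.png')
c1=cv2.resize(a['image'][135:215,50:210],(800,400),interpolation=cv2.INTER_CUBIC)
cv2.imwrite('pics/c1.png',c1[:,:,::-1])
c2=cv2.resize(b['image'][100:200,160:240],(480,600),interpolation=cv2.INTER_CUBIC)
cv2.imwrite('pics/c2.png',c2[:,:,::-1])
np.set_printoptions(precision=4,suppress=True)
hsv=cv2.cvtColor(a['image'],cv2.COLOR_RGB2HSV)
sub=hsv[165:215,285:375]
m=((sub[...,1]>195)&(sub[...,2]>120)&(sub[...,0]<14)).astype('uint8')
n,l,st,c=cv2.connectedComponentsWithStats(m)
for i in range(1,n):
    if st[i,4]>3: print('orange',st[i],c[i]+[285,165],ray(a,*(c[i]+[285,165]),.02))
for p in[(326,189),(297,188.5),(364,176.5),(364,205)]:print(p,ray(a,*p,.02))
for s,n in((a,'top'),(b,'side')):
    h=cv2.cvtColor(s['image'],cv2.COLOR_RGB2HSV)
    r=((h[...,1]>150)&(h[...,2]>60)&((h[...,0]>172)|(h[...,0]<5)))
    v,u=np.nonzero(r)
    k=(u>120)&(u<220)&(v>125)&(v<215)
    if k.any(): print(n,'red',k.sum(),u[k].mean(),v[k].mean(),u[k].min(),u[k].max(),v[k].min(),v[k].max())
E
python3 m.py
```

```text
(326, 189) [ 0.5416 -0.1435  0.02  ]
(297, 188.5) [ 0.5424 -0.091   0.02  ]
(364, 176.5) [ 0.5647 -0.2133  0.02  ]
(364, 205) [ 0.5127 -0.2115  0.02  ]
top red 13 145.69230769230768 186.07692307692307 140 148 185 188
```

View pics/c1.png

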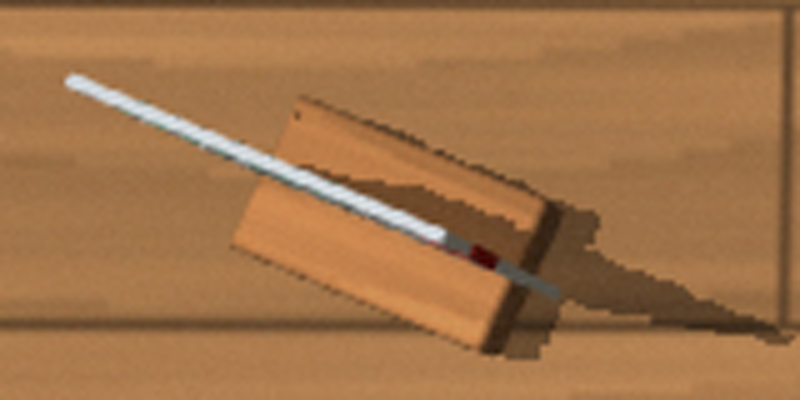

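View pics/c2.png

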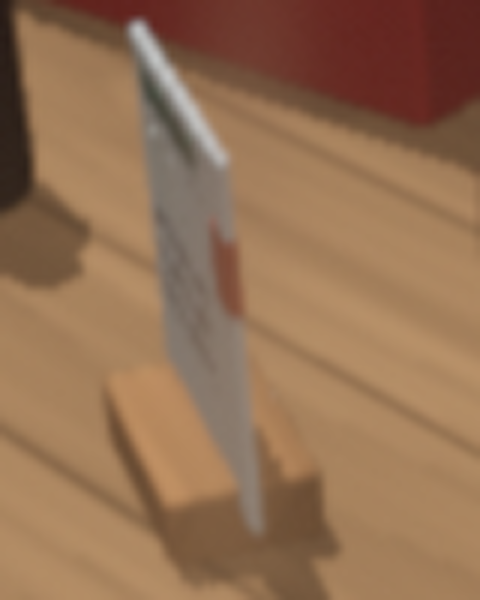

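The top crop shows the card's top edge from px (64,151) to (138,182), the red band centre at (146.3,186) and the foot of the edge at (161,193.6). The side crop shows the band centre on the edge at about (198.5,145.5).

```bash
python3 - <<'E'
from h import *
np.set_printoptions(precision=4,suppress=True)
a=bot.snapshot('top');b=bot.snapshot('side')
P=[ray(a,64.0,151,.17),ray(a,138.2,181.8,.17),ray(a,146.3,186,.125),ray(a,161.2,193.6,.02)]
for p in P:print(p)
d=P[0]-P[1];print(np.linalg.norm(d),np.degrees(np.arctan2(d[1],d[0])))
B=[(139/6+160-.4,25/6+99.6),(226/6+159.6,163/6+99.6),(232/6+159.6,278/6+99.6),(256/6+159.6,532/6+99.6)]
for (u,v),z in zip(B,(.17,.17,.125,.02)):print('side',ray(b,u,v,z))
for q in[(.5416,-.1435,.024),(.5424,-.091,.02)]:print(proj(b,q))
E
```

```text
[0.5777 0.2633 0.17  ]
[0.5329 0.1541 0.17  ]
[0.5326 0.1541 0.125 ]
[0.5325 0.1544 0.02  ]
0.11805923845863642 67.67967871868396
side [0.5799 0.2629 0.17  ]
side [0.5332 0.1517 0.17  ]
side [0.533  0.1542 0.125 ]
side [0.5323 0.153  0.02  ]
(np.float64(307.988489506277), np.float64(248.94197356423956))
(np.float64(287.1502552574945), np.float64(237.24197512330574))
```

Call:
jog_arm --steps "1 0 0 0 -1;1 0 0 0 -1;1 0 0 0 -1;1 0 0 0 -1;1 0 0 0 -1;1 0 0 0 -1;1 0 0 0 -1;1 0 0 0 -1;1 0 0 0 -1;1 0 0 0 -1;1 0 0 0 -1;1 0 0 0 -0.83;1 0 0 0 0" --grip_force 40

```text
time_s: 1.38
eef_pos: [0.2138, -0.6927, 0.2311]
tcp_rot: [[0.029, 1.0, -0.0], [1.0, -0.029, 0.0], [0.0, -0.0, -1.0]]
ft_force: [-0.8, -0.4, 0.5]
opening: 0.0852
grasp_force: 0.0
```

Call:
jog_arm --steps "1 0.345 0.207 0 0;1 0.345 0.207 0 0;1 0.345 0.207 0 0;1 0.345 0.207 0 0;1 0.345 0.207 0 0;1 0.345 0.207 0 0;1 0.345 0.207 0 0;1 0.345 0.207 0 0;1 0.345 0.207 0 0;1 0.345 0.207 0 0;1 0.345 0.207 0 0;1 0.345 0.207 0 0;1 0.345 0.207 0 0;1 0.345 0.207 0 0;1 0.345 0.207 0 0;1 0 0 0 0;1 0 0 0 0"

```text
time_s: 2.8
eef_pos: [0.5425, -0.1825, 0.2314]
tcp_rot: [[0.03, 1.0, 0.001], [1.0, -0.03, 0.001], [0.001, 0.001, -1.0]]
ft_force: [-1.4, -0.6, -0.4]
opening: 0.0853
grasp_force: 0.0
```

```bash
cat > g.py <<'E'
from h import *
np.set_printoptions(precision=4,suppress=True)
s=bot.get_state();R=np.array(s['tcp_rot']);p=np.array(s['eef_pos'])
print(s['time_s'],p,'yaw',np.degrees(np.arctan2(R[1,0],R[0,0])),'zaxis',R[:,2],'open',s['opening'],'f',s['grasp_force'],s['ft_force'])
def to(x,y,z): print('tool shift mm',R.T@(np.array([x,y,z])-p)*1000)
E
python3 - <<'E'
from g import *
to(.5404,-.184,.1)
to(.5404,-.184,.004)
E
```

```text
2.8 [ 0.5425 -0.1825  0.2314] yaw 88.29987656214784 zaxis [ 0.0008  0.0007 -1.    ] open 0.0853024968564175 f 0.0 [-1.3514 -0.6378 -0.4206]
tool shift mm [ -1.6243  -2.1322 131.385 ]
tool shift mm [ -1.6974  -2.2028 227.385 ]
```

Call:
jog_arm --steps "1 -0.017 -0.022 0.35 0;1 0 0 0.35 0;1 0 0 0.35 0;1 0 0 0.35 0;1 0 0 0.35 0;1 0 0 0.3 0;1 0 0 0.12 0;1 0 0 0.09 0;1 0 0 0 0;1 0 0 0 0"

```text
time_s: 3.63
eef_pos: [0.5391, -0.1877, 0.0061]
tcp_rot: [[0.033, 0.999, 0.001], [0.999, -0.033, -0.001], [-0.001, 0.001, -1.0]]
ft_force: [-0.2, 0.2, 1.1]
opening: 0.0851
grasp_force: 0.0
```

```bash
python3 - <<'E'
from g import *
to(.5404,-.184,.005)
b=bot.snapshot('side')['image'];a=bot.snapshot('top')['image']
c=np.hstack([cv2.resize(b[190:310,240:390],None,fx=3,fy=3),cv2.resize(a[145:235,270:380][:,:],None,fx=3,fy=4)])
cv2.imwrite('pics/d.png',c[:,:,::-1]);print(c.shape)
E
```

```text
3.6333 [ 0.5391 -0.1877  0.0061] yaw 88.09198036196882 zaxis [ 0.0007 -0.0006 -1.    ] open 0.08506991892446139 f 0.0 [-0.2011  0.1863  1.0522]
tool shift mm [3.6982 1.1288 1.1117]
(360, 780, 3)
```

View pics/d.png

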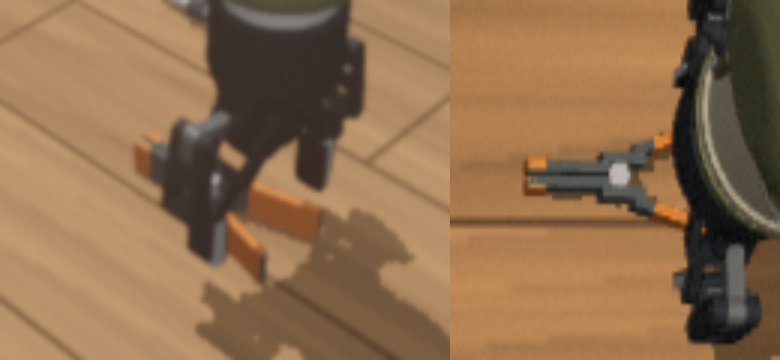

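The open fingers straddle the handles, and the clip hasn't moved. I'll trim the position and squeeze.

Call:
jog_arm --steps "1 0.035 0.01 0.01 0;1 0 0 0 0;-1 0 0 0 0;-1 0 0 0 0;-1 0 0 0 0;-1 0 0 0 0;-1 0 0 0 0;-1 0 0 0 0;-1 0 0 0 0;-1 0 0 0 0;-1 0 0 0 0;-1 0 0 0 0;-1 0 0 0 0;-1 0 0 0 0"

```text
time_s: 4.9
eef_pos: [0.5407, -0.1839, 0.0052]
tcp_rot: [[0.032, 0.999, 0.002], [0.999, -0.032, -0.001], [-0.001, 0.002, -1.0]]
ft_force: [-0.9, -0.4, 10.6]
opening: 0.0205
grasp_force: 40.4
```

```bash
python3 - <<'E'
from g import *
b=bot.snapshot('side')['image'];a=bot.snapshot('top')['image']
c=np.hstack([cv2.resize(b[190:310,240:390],None,fx=3,fy=3),cv2.resize(a[145:235,270:380][:,:],None,fx=3,fy=4)])
cv2.imwrite('pics/e.png',c[:,:,::-1])
E
```

```text
4.9 [ 0.5407 -0.1839  0.0052] yaw 88.15165152455968 zaxis [ 0.0018 -0.0007 -1.    ] open 0.020531739468494434 f 40.3694862651173 [-0.9248 -0.4451 10.6497]
```

View pics/e.png

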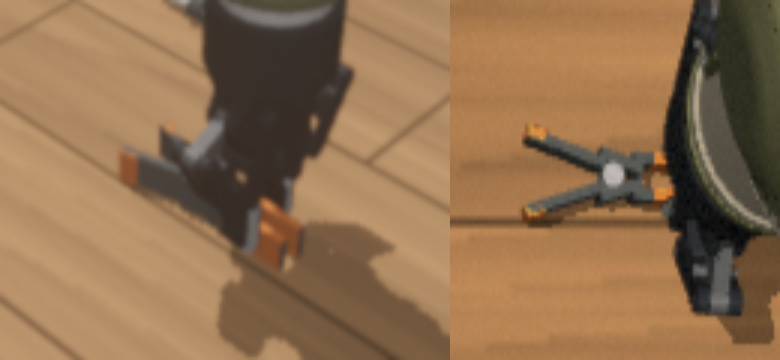

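The squeeze is full: the opening is 20.5 mm and the jaws gape evenly about the pivot. Next I'll lift, turn to the card's heading and stop short of it.

Call:
jog_arm --steps "-1 0 0 -0.1 0;-1 0 0 -0.3 0;-1 0 0 -0.3 0;-1 0 0 -0.3 0;-1 0 0 -0.13 0;-1 0 0 0 0.9;-1 0 0 0 0.9;-1 0 0 0 0.9;-1 0 0 0 0.74;-1 0.215 -0.227 0 0;-1 0.215 -0.227 0 0;-1 0.215 -0.227 0 0;-1 0.215 -0.227 0 0;-1 0.215 -0.227 0 0;-1 0.215 -0.227 0 0;-1 0 0 0 0;-1 0 0 0 0;-1 0 0 0 0"

```text
time_s: 6.5
eef_pos: [0.4636, -0.0125, 0.1176]
tcp_rot: [[0.382, 0.924, 0.0], [0.924, -0.382, -0.0], [-0.0, 0.0, -1.0]]
ft_force: [-0.2, -0.5, -0.6]
opening: 0.0208
grasp_force: 39.5
```

```bash
python3 - <<'E'
from g import *
sb=bot.snapshot('side');sa=bot.snapshot('top');b=sb['image'];a=sa['image']
for s in(sa,sb):print(proj(s,p),proj(s,p+R[:,0]*.04),proj(s,p+R[:,0]*.08))
c=np.hstack([cv2.resize(b[120:270,150:300],None,fx=2.6,fy=2.6),cv2.resize(a[140:270,120:250],(390,390))])
cv2.imwrite('pics/f.png',c[:,:,::-1]);print(c.shape)
E
```

```text
6.5 [ 0.4636 -0.0125  0.1176] yaw 67.54532382951268 zaxis [ 0.0003 -0.0002 -1.    ] open 0.020770219692397004 f 39.487859341898 [-0.2053 -0.5208 -0.6281]
(np.float64(253.82133622049193), np.float64(231.16500752809515)) (np.float64(230.00096484958806), np.float64(221.20768199432484)) (np.float64(206.3153869887318), np.float64(211.3067024695434))
(np.float64(225.90714744834278), np.float64(195.23870838047523)) (np.float64(219.04764444746323), np.float64(183.7676389150433)) (np.float64(212.65022426702615), np.float64(173.06930533607405))
(390, 780, 3)
```

View pics/f.png

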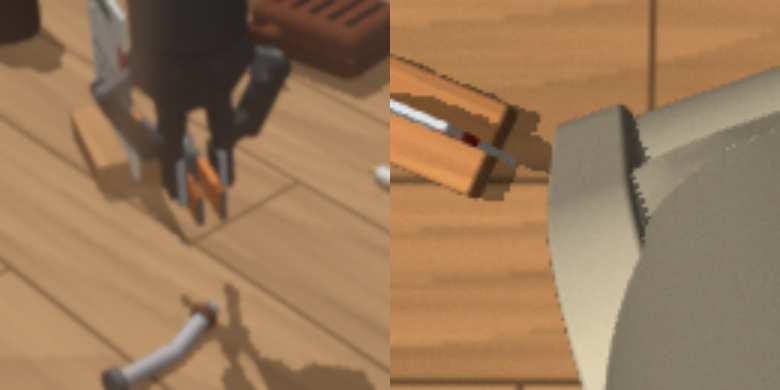

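The clip is held level-looking just short of the card, but the arm hides the jaws in both views. I'll take the in-hand offset from the grasp picture and check the pitch from the visible handle ends.

```bash
python3 - <<'E'
from g import *
sa=bot.snapshot('top');sb=bot.snapshot('side')
# grasp-time in-hand offset
im=cv2.imread('pics/e.png')[:,:,::-1][:,450:]
h=cv2.cvtColor(im,cv2.COLOR_RGB2HSV)
m=((h[...,1]>190)&(h[...,2]>120)&(h[...,0]<17)).astype('uint8'); m[:,150:]=0
n,l,st,c=cv2.connectedComponentsWithStats(m)
R0=np.array([[.032,.999],[.999,-.032]]);p0=np.array([.5407,-.1839])
def f(cx,cy):
    P=ray(sa,270+(cx+.5)/3-.5,145+(cy+.5)/4-.5,.022)[:2]; return R0.T@(P-p0)*1000
for i in range(1,n):
    if st[i,4]>40: print('tip',st[i],f(*c[i]),'front',f(st[i,0],c[i][1]))
w=((h[...,1]<30)&(h[...,2]>150)).astype('uint8');w[:,200:]=0
v,u=np.nonzero(w);print('pivot',len(u),f(u.mean(),v.mean()))
# pitch check: predicted handle ends in f crop coords (side)
for y in(-11,11):
  for z in(-12,12):
    q=p+R[:,0]*(-.023)+R[:,1]*y/1000+np.array([0,0,.007+z/1000]); U,V=proj(sb,q); print(y,z,(U-150)*2.6,(V-120)*2.6)
E
```

```text
6.6 [ 0.4638 -0.0133  0.1174] yaw 67.42612003975542 zaxis [ 0.0003 -0.0003 -1.    ] open 0.020475217302247273 f 39.48746112029767 [ 0.0288  0.1443 -1.225 ]
pivot 341 [44.3487  0.7969]
-11 -12 194.05086357361967 224.12395932642426
-11 12 192.18156571029309 194.87047470172195
11 -12 224.9560768623392 216.70425154020043
11 12 223.5941811781075 187.56530956589933
```

```bash
python3 - <<'E'
from g import *
u=np.array([.3819,.9242,0]);v=np.array([.9242,-.3819,0])
t=np.array([.533,.1535,.118])-.082*u-.0008*v
to(*t)
E
```

```text
6.7 [ 0.4637 -0.0134  0.1173] yaw 67.39715472976924 zaxis [ 0.0001 -0.0002 -1.    ] open 0.020545916126274395 f 39.487475361675024 [ 0.3855  0.0275 -1.4831]
tool shift mm [98.6969 -0.7967 -0.7525]
```

Call:
jog_arm --steps "-1 0.15 -0.008 -0.007 0;-1 0.15 0 0 0;-1 0.15 0 0 0;-1 0 0 0 0;-1 0 0 0 0;-1 0 0 0 0"

```text
time_s: 7.2
eef_pos: [0.4795, 0.0285, 0.1178]
tcp_rot: [[0.383, 0.924, -0.001], [0.924, -0.383, -0.001], [-0.001, -0.001, -1.0]]
ft_force: [0.1, 0.5, -0.5]
opening: 0.0204
grasp_force: 39.5
```

```bash
cat > v.py <<'E'
import sys
from g import *
sb=bot.snapshot('side');sa=bot.snapshot('top');b=sb['image'];a=sa['image']
c=np.hstack([cv2.resize(b[100:220,150:270],(400,400),interpolation=cv2.INTER_CUBIC),cv2.resize(a[130:230,110:210],(400,400),interpolation=cv2.INTER_CUBIC)])
cv2.imwrite(sys.argv[1],c[:,:,::-1])
u=np.array([.3819,.9242,0]);v=np.array([.9242,-.3819,0])
to(*(np.array([.533,.1535,.118])-.082*u-.0008*v))
for s in(sb,sa):
    for y in(-12,12): print('jaw tip',proj(s,p+R[:,0]*.097+R[:,1]*y/1000+[0,0,.019]))
E
python3 v.py pics/g.png
```

```text
7.2 [0.4795 0.0285 0.1178] yaw 67.45793146501131 zaxis [-0.0008 -0.0006 -1.    ] open 0.020435541983020254 f 39.47560569271445 [ 0.0647  0.5296 -0.5152]
tool shift mm [53.9539  0.8434 -0.25  ]
jaw tip (np.float64(196.71874132191942), np.float64(151.0489806549424))
jaw tip (np.float64(208.35538951550353), np.float64(148.72750705049964))
jaw tip (np.float64(164.46675608107142), np.float64(202.8100193562613))
jaw tip (np.float64(170.98559836061884), np.float64(188.26812052794892))
```

View pics/g.png

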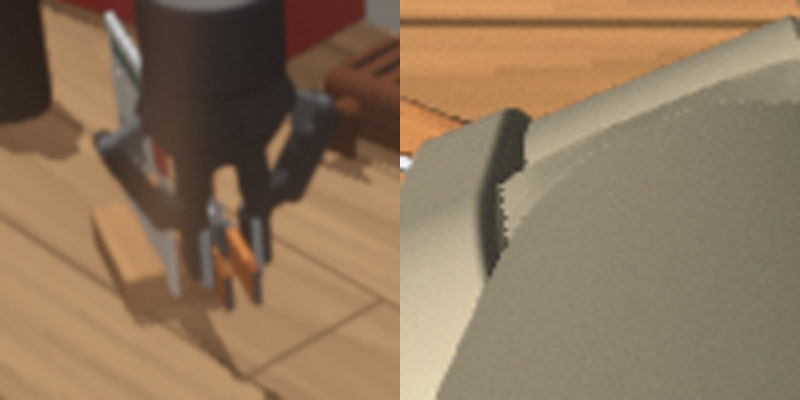

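The side view shows the left jaw tip at px (196,155), about where predicted, and the card is undisturbed. I'll advance the last 54 mm slowly.

Call:
jog_arm --steps "-1 0.1 0.008 0 0;-1 0.1 0 0 0;-1 0.1 0 0 0;-1 0.1 0 0 0;-1 0.08 0 0 0;-1 0.05 0 0 0;-1 0.01 0 0 0;-1 0 0 0 0;-1 0 0 0 0;-1 0 0 0 0"

```text
time_s: 8.13
eef_pos: [0.501, 0.0787, 0.1179]
tcp_rot: [[0.383, 0.924, -0.0], [0.924, -0.383, -0.0], [-0.001, -0.0, -1.0]]
ft_force: [0.3, -0.9, -1.3]
opening: 0.0208
grasp_force: 39.5
```

```bash
python3 v.py pics/i.png
```

```text
8.1333 [0.501  0.0787 0.1179] yaw 67.48783480200228 zaxis [-0.0005 -0.0004 -1.    ] open 0.020801710377845124 f 39.473026470222976 [ 0.274  -0.8615 -1.3427]
tool shift mm [-0.5977  0.21   -0.1069]
jaw tip (np.float64(189.90785619469165), np.float64(138.8339281118411))
jaw tip (np.float64(201.09981658757818), np.float64(136.69342770361888))
jaw tip (np.float64(131.77609852737197), np.float64(188.6298284885141))
jaw tip (np.float64(138.41772494309112), np.float64(174.20816493421054))
```

View pics/i.png

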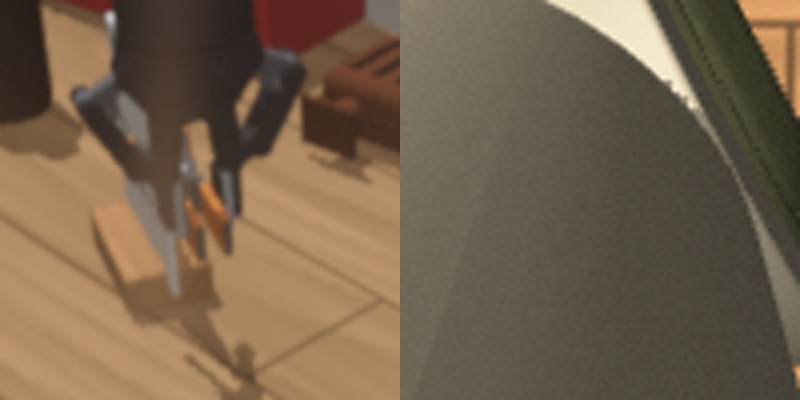

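The card's foot is still at crop (175,295), unchanged. There is no contact force, and the arm is within 1 mm of the target pose with the clip fully squeezed.

```bash
python3 -c "
from bench import bot
print(bot.hand_in())"
```

```text
the job is handed in; nothing more can be done
None
```

I handed the job in with the clip held fully open and level around the card's edge at the red band, and nothing appeared to touch the card or the other objects; the arm hid the jaws in the last view, so their final fit rests on earlier measurements and near-zero wrist force.

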